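Put an espresso machine on electrical test

ROBOT

A 6-joint arm with a two-finger parallel gripper is mounted at the origin on the work surface. World frame = base frame: x ahead of the robot, y to its left, z up, the work surface at z = 0. Lengths are in m, angles in rad, forces in N, time in s.
With the tool pointing down it reaches from about 0.375 to 0.9 m from the base axis. Payload 3.1 kg.
Tool frame: the origin (TCP) lies midway between the tips of the shut fingers; the grasp point (between the pads) lies 19 mm behind it; x points along the fingers, z is the direction in which the jaws open and shut, and the axes are right-handed (so a half turn about x gives the same grasp; the last joint's range is limited). The gripper opens to 87 mm and grips with 3 to 60 N. Pads are 19 mm wide; open, the fingers measure 117 mm over their backs; the gripper's body (75 mm by 190 mm) begins 51 mm behind the grasp point.
Start: joints at [0.951, 0.527, 1.433, -0, 1.181, -0.178], TCP at [0.267, 0.565, 0.223] pointing down, gripper open.
Joint ranges: [-3.08, 3.08], [-0.75, 2.2], [0.22, 2.44], [-1.43, 4.57], [0, 2.65], [-2.85, 2.85]. Speed limits (rad/s): [2.79, 2.79, 3.14, 3.14, 3.14, 3.14].

INTERFACE

Orientations are given as a unit quaternion [x, y, z, w].
In Python, from rig import readout, imaging, robot gives the robot as it stands. The module is installed in compiled form; this text tells all that it offers.
- The arm moves only by the tool play_rows, never from a script. Its argument "rows" is text: rows parted by semicolons, each of 7 numbers parted by spaces: the turn, a rotation vector about the tool's x, y, z in rad, then the shift along the tool's x, y, z in mm, then the closure, from 0 (fully open) to 1 (shut). In form: ax ay az tx ty tz gripper; .... A call has 1 to 8 rows; each row shifts and turns the commanded pose from where the row before left it, along the tool's axes as they then stand; what a row does not reach is not made up. A row lasts 1/12 s, in which the tool goes at most 41.7 mm and 7.16 degrees, less where a joint would pass 70% of its speed; a pose out of reach is approached as far as the arm can. A call with a gripper value outside its range is refused whole. The fingers move at their own pace and stop on an object; "squeeze" is the grip in N (left out, the last holds). Time passes only in rows, so rows that do not move let the fingers close. It gives the time, the measured TCP pose, the force and the opening at its end, in the units of the state.
- readout.get_obs(): the state, without advancing time (a new reading comes with each control period).
- imaging.camera(name): name is "scene" or "top"; returns the picture (480x640x3 uint8, blue, green, red); there is no depth.
- imaging.camera_info(name): a dict with "K" (3x3 intrinsics, pixels), "world_to_cam" (4x4, takes a point from world to camera coordinates). Camera axes: x right, y down, z forward; pixel columns grow to the right and rows downward; lengths in m; the calibration is good to about 2 mm. A picture is of the moment at which its call begins. camera_info takes no time and is no camera call.
- robot.hand_in(): hands the job in, once; it reports no verdict.
The state is a dict: "time": time; "q": joint angles; "joint_velocities": joint speeds; "joint_torque": joint torques, N m; "position": TCP position; "tool_rot": TCP orientation; "ft_force": force on the tool from outside, world axes, zero at the start; "moment": the same for the moment, N m; "grip_width": finger opening in m.
Only numpy, scipy, OpenCV 4.12 (cv2) and the standard library are available. Lean on these libraries where they do the work, as an engineer would, in place of code of your own. Each camera call takes 0.05 s, during which the arm holds its last target. There are 200 camera calls.

TASK

Put the espresso machine on its electrical test, using the fingertips only: press in the lower half of its power rocker (the left of the three, as you face the panel) until it is fully over, then that of its coffee rocker (the middle one), and with both on press START, the low flat-topped button on the push-button station, fully in for a moment and let it come back. Leave the steam rocker (right) off, keep off the mushroom-headed STOP button, and do not pick up or shift the station or any of the other things on the bench. Finish with the hand clear.

Things in the scene. Friction and masses are not known exactly. Their poses are not given: they have to be found in the camera images.
- machine: Espresso machine, fixed, black with a brushed-steel control panel: 220 wide (y), 300 high to its flat top deck (314 with a thin rail), x from -139 (drip tray front) to +190 (tank at the back). Origin under its middle at bench height; x points to its back, y to the left of a person facing its front, z up. On the panel's right (y = -78) is a steam knob 38 across, 20 high: not used
- panel (a point): middle of the flat control panel's surface, at x = -52, y = 0, z = 275 in the machine's frame. The panel slopes at 30 degrees to level, rising 100 mm up the slope towards the machine's back; its outward normal is (-0.5, 0, 0.866) in the machine's frame. Left to right it carries the power (y = +72), coffee (y = +24) and steam (y = -24) rockers, alike: black paddles 50 long up the slope by 30 wide
- power_rocker (a joint): tilt of the left rocker about a level axis across its middle, rad: 0 = off (lower half, nearer the operator, stands out 20 degrees; upper half lies along the panel), 0.349 = fully on (lower half pressed in, lying along the panel 4 mm proud; upper half stands out). Stays where it is left; 2 to 3 N on the lower half moves it to a hard stop
- coffee_rocker (a joint): tilt of the middle rocker, as for power_rocker
- steam_rocker (a joint): tilt of the right rocker, as for power_rocker; to be left off
- power_pad (a point): point to press on the power rocker: on the face of its lower half, 18 mm down from the rocker's middle; moves with the rocker. Off, it stands about 10 mm out from the panel's surface; fully on, about 4 mm. Best pressed square to the panel; a tip up to 30 mm wide may overhang the rocker's lower end without meeting the panel. With the fingers upright aim about 8 mm nearer the operator: a tip that reaches the middle jams the rocker
- coffee_pad (a point): the same point on the coffee rocker
- steam_pad (a point): the same point on the steam rocker
- station: Cordless push-button station lying loose on the bench on rubber feet, 0.5 to 0.85 kg: grey box 146 long (x) by 68 wide (y) by 56 high; origin under its middle. Along its top: START at x = +45, a clear dome lamp at x = 0 (top at z = 67), STOP at x = -45. It stands to the left or to the right of the machine
- start_button (a joint): how far START is pressed, m: 0 = out, 0.005 = fully in; sprung, 1.4 N to start and 5 N fully in; comes back by itself
- start_top (a point): centre of the top of START: black flat-topped cylinder 30 across, top 14 mm above the box (z = 70 out, 65 in)
- stop_button (a joint): how far STOP is pressed, m: 0 = out, 0.005 = in; not to be pressed
- stop_top (a point): centre of the top of STOP: black mushroom head 40 across, top 28 mm above the box (z = 84)
- cup: white espresso cup, 60 across, 55 high, loose on the drip tray (60 mm above the bench) under the machine's head; origin under its middle. Leave alone
- jug: steel milk jug, 76 across, 95 high, handle at its +y side; origin under its middle; stands beside the machine on the side opposite the station. Leave alone
- portafilter: steel portafilter lying flat, basket 70 across, 30 high (origin under its middle), black handle 180 long towards its -x; left of the station or jug. Leave alone
- tamper: steel tamper standing upright, 58 across, 87 high, origin under its middle; in front of the drip tray. Leave alone
- screwdriver: screwdriver, 170 long, lying across in front of the machine. Leave alone
- multimeter: black hand multimeter lying flat, 180 by 85 by 47 high; origin under its middle; right of the station or jug. Leave alone
Not all that is in view belongs to the job. What is shaped like the station but yellow is not meant.

How it is judged:
On the way, in this order (a step that is already met when the one before it is completed fails the run):
1. the power rocker is pressed fully on by the fingers (value of joint power_rocker above 0.29 rad and contact force between the fingers and machine above 0.5 N), for 0.02 s.
2. then the coffee rocker is pressed fully on by the fingers (value of joint coffee_rocker above 0.29 rad and contact force between the fingers and machine above 0.5 N), for 0.02 s.
3. then START is pressed in by the fingers (value of joint start_button above 0.0035 m and contact force between the fingers and station above 0.5 N and value of joint each of power_rocker, coffee_rocker above 0.29 rad), for 0.05 s.
At the end, for the whole second after the job is handed in: Power and coffee rockers fully on (beyond 0.29 of 0.349 rad), steam rocker off (below 0.07 rad), START and STOP out again (within 1 mm), the station flat, at rest and within 30 mm of where it stood, every other thing within 30 mm of where it stood (value of joint each of power_rocker, coffee_rocker above 0.29 rad and value of joint steam_rocker below 0.07 rad and value of joint each of start_button, stop_button below 0.001 m and distance of each of station, cup, jug, portafilter, tamper, screwdriver, multimeter from where it was at the start of the episode below 0.03 m and angle between station's own z axis and vertical below 0.1 rad and linear speed of station below 0.02 m/s); the robot touches nothing.
It fails at once if the coffee rocker is switched before the power rocker is on, or START is pressed before both are on ((value of joint coffee_rocker above 0.17 rad and value of joint power_rocker below 0.25 rad) or (value of joint start_button above 0.0025 m and value of joint any of power_rocker, coffee_rocker below 0.25 rad)).
It fails at once if the steam rocker is switched (value of joint steam_rocker above 0.17 rad).
It fails at once if STOP is pressed (value of joint stop_button above 0.0025 m).
It fails at once if the station is lifted, tipped or shoved away (height (world z) of station above 0.012 m or angle between station's own z axis and vertical above 0.2 rad or distance of station from where it was at the start of the episode above 0.04 m).
It fails at once if another thing on the bench is picked up, knocked over or shifted (distance of any of cup, jug, portafilter, tamper, screwdriver, multimeter from where it was at the start of the episode above 0.04 m).
It also fails if it takes over 45 s, if anything falls off the work surface, if the arm or the gripper's body presses on something with over 40 N, if the wrist force passes 120 N, or if a joint passes its speed limit or range.

## Working session

There is one attempt and no reset: what is moved stays moved. The work goes in short steps, Python scripts to look and compute and a tool call to move; the robot and the scene stay as the last step left them, time stands still between calls to the robot, and variables do not carry over. Pictures are saved under pics/ and viewed, about 8 in all and at most 12, crops included, and the job is handed in when it is done.

Besides the shell and the picture viewer there is one more tool, called after "Call:" by a JSON object that holds its "api" and its "payload", one argument or row to a line. play_rows: Moves the arm, as the interface text tells. Its arguments: {"type":"object","properties":{"rows":{"type":"string"},"squeeze":{"type":"number"}},"required":["rows"]}

```bash
mkdir -p pics; python3 - <<'E'
from rig import readout, imaging, robot
import cv2,numpy as np
for n in("scene","top"):
    cv2.imwrite(f"pics/{n}0.png",imaging.camera(n)); i=imaging.camera_info(n); print(n,np.round(i["K"],1).tolist(),np.round(i["world_to_cam"],4).tolist())
o=readout.get_obs(); print({k:np.round(v,3).tolist() for k,v in o.items()})
E
```

```text
scene [[575.7, 0.0, 321.4], [0.0, 575.7, 246.8], [0.0, 0.0, 1.0]] [[-0.7098, -0.7044, 0.0032, 0.4201], [-0.6237, 0.6263, -0.4678, 0.4127], [0.3275, -0.334, -0.8838, 1.3077], [0.0, 0.0, 0.0, 1.0]]
top [[453.3, 0.0, 312.6], [0.0, 453.3, 237.4], [0.0, 0.0, 1.0]] [[-0.0089, -0.9998, 0.0193, -0.0011], [-0.9875, 0.0057, -0.1575, 0.5531], [0.1573, -0.0205, -0.9873, 1.0718], [0.0, 0.0, 0.0, 1.0]]
{'time': 0.1, 'q': [0.951, 0.528, 1.434, -0.0, 1.181, -0.178], 'joint_velocities': [-0.0, -0.003, -0.005, 0.001, 0.002, -0.001], 'joint_torque': [0.0, -44.098, -17.715, 0.063, 0.053, -0.0], 'position': [0.267, 0.564, 0.222], 'tool_rot': [-0.379, 0.598, 0.378, 0.597], 'ft_force': [-0.211, -0.153, -1.481], 'moment': [-0.053, 0.04, 0.039], 'grip_width': 0.087}
```

View pics/scene0.png

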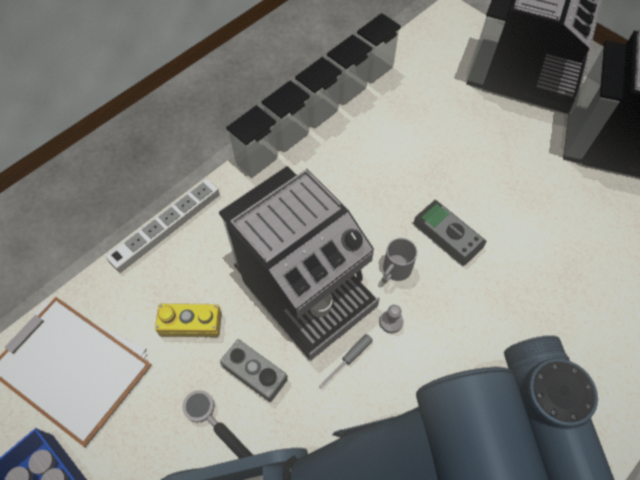

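View pics/top0.png

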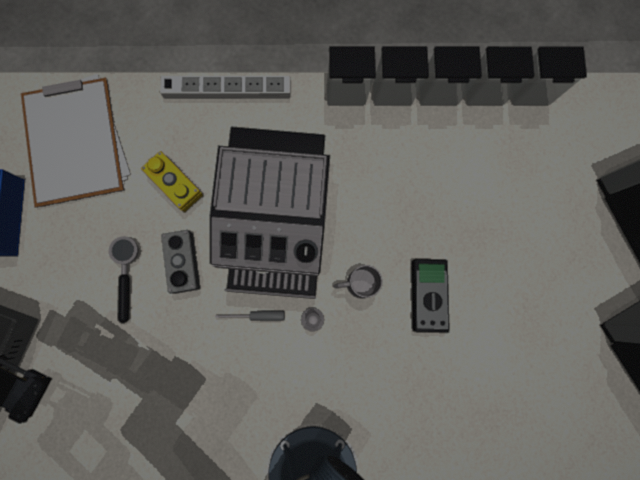

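Scene: the machine is at scene (300,260). The grey station is at scene (254,370) and top (180,262). Things that could be mistaken for it or its parts: the yellow station (188,319), the power strip (163,225) and the steam knob (352,239). I choose the grey station, and its START/STOP ends need a close crop.

```bash
python3 - <<'E'
import cv2,numpy as np
s=cv2.imread("pics/scene0.png");t=cv2.imread("pics/top0.png")
f=lambda im,x,y,w,h:cv2.resize(im[y:y+h,x:x+w],(400,300),interpolation=cv2.INTER_CUBIC)
g=lambda a:np.clip(a*1.5,0,255).astype(np.uint8)
cv2.imwrite("pics/c1.png",np.vstack([np.hstack([f(s,214,334,80,60)*1,g(f(t,140,230,80,60))]),np.hstack([f(s,260,220,120,90),g(f(t,200,205,136,102))])]))
E
```

```text
(no output)
```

View pics/c1.png

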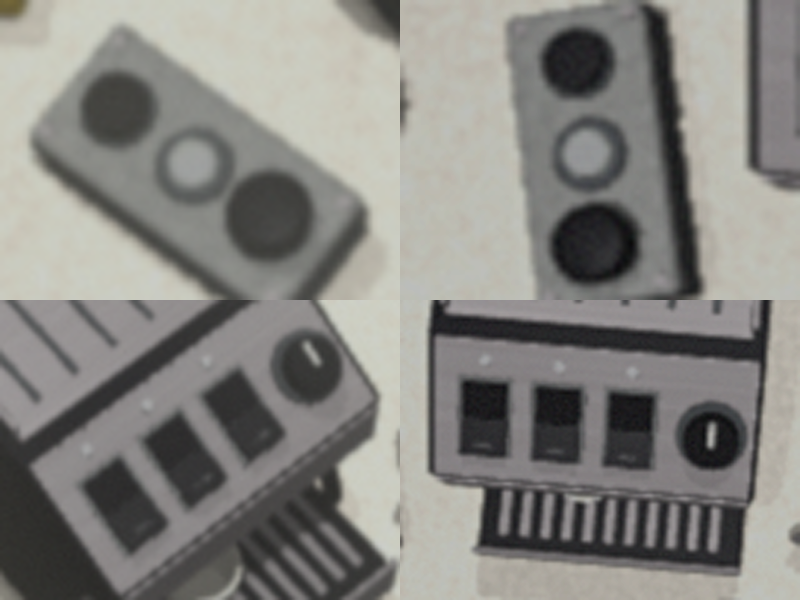

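Crop: START, the smaller flat cap, is at scene (237.6,355.6) and top (175.6,242.4). STOP, the larger one, is at scene (267.6,377) and top (179,278.6). All three rockers are off, with their lamp dots above them. Next I triangulate.

```bash
cat > h.py <<'E'
from rig import imaging
import cv2,numpy as np
C={n:imaging.camera_info(n) for n in("scene","top")}
P={n:np.array(C[n]["K"])@np.array(C[n]["world_to_cam"])[:3] for n in C}
def tri(a,b):
    X=cv2.triangulatePoints(P["scene"],P["top"],np.float64(a),np.float64(b))[:,0]; return X[:3]/X[3]
def proj(n,X): v=P[n]@np.append(X,1); return v[:2]/v[2]
def cast(n,uv,z):
    M=P[n]; A=M[:,[0,1,3]].copy(); A[:,2]+=M[:,2]*z
    v=np.linalg.solve(A,[*uv,1]); return np.array([*(v[:2]/v[2]),z])
E
python3 - <<'E'
from h import *
S=lambda x,y:(x/3.3333+260,(y-300)/3.3333+220)
T=lambda x,y:((x-400)/2.941+200,(y-300)/2.941+205)
D=[(S(87,449),T(484,359)),(S(148,405),T(558,366)),(S(208,361),T(632,372)),(S(307,367),T(711,437))]
for a,b in D:
    X=tri(a,b);print('dot',X.round(4),(proj('top',X)-b).round(1))
for n,a,b,z in [('START',(237.6,355.6),(175.6,242.4),.07),('STOP',(267.6,377),(179,278.6),.084),]:
    print(n,tri(a,b).round(4),cast('scene',a,z).round(4),cast('top',b,z).round(4))
# machine deck / drip tray edge: precise subpixel dark outlines of rockers
t=cv2.imread('pics/top0.png',0);s=cv2.imread('pics/scene0.png',0)
for im,nm,box in((t,'top',(205,230,300,266)),(s,'scene',(278,236,350,306))):
    x0,y0,x1,y1=box; m=(im[y0:y1,x0:x1]<(45 if nm=='top' else 75)).astype(np.uint8)
    n,l,st,c=cv2.connectedComponentsWithStats(m)
    for i in range(1,n):
        if st[i,4]>60: 
            r=cv2.minAreaRect(np.argwhere(l==i)[:,::-1].astype(np.float32)); print(nm,st[i,4],(r[0][0]+x0,r[0][1]+y0),r[1],r[2])
E
```

```text
dot [0.5364 0.1585 0.3019] [0. 0.]
dot [0.5318 0.1112 0.3014] [-0. -0.]
dot [0.5272 0.0637 0.3021] [0.  0.1]
dot [0.4882 0.0133 0.2791] [-0.1 -0.1]
START [0.5404 0.3247 0.0622] [0.5382 0.3257 0.07  ] [0.5387 0.3223 0.07  ]
STOP [0.4529 0.311  0.071 ] [0.4499 0.3127 0.084 ] [0.4515 0.3072 0.084 ]
top 389 (228.3433952331543, 244.60188674926758) (15.680838584899902, 24.976404190063477) 2.4895527362823486
top 385 (253.07758331298828, 246.68103408813477) (15.50261402130127, 24.956859588623047) 3.3664605617523193
top 382 (277.74181365966797, 248.8401641845703) (15.572147369384766, 24.897327423095703) 5.194429397583008
top 69 (297.0, 251.0) (18.0, 4.0) 90.0
scene 220 (293.5342321395874, 246.49421310424805) (5.713844299316406, 42.20171356201172) 53.84181594848633
scene 68 (346.5, 242.5) (13.0, 5.0) 90.0
scene 323 (332.5608139038086, 254.38513565063477) (24.295757293701172, 13.484725952148438) 54.46232223510742
scene 343 (314.7918930053711, 267.6513500213623) (24.482646942138672, 14.189642906188965) 53.97262954711914
scene 354 (296.7972946166992, 281.2162170410156) (24.993242263793945, 14.29845905303955) 54.462318420410156
scene 510 (328.0, 289.0) (32.0, 42.0) 90.0
scene 167 (285.0, 295.0) (14.0, 20.0) 0.0
```

```bash
python3 - <<'E'
from h import *
R=[((296.8,281.2),(228.3,244.6),72),((314.8,267.65),(253.1,246.7),24),((332.6,254.4),(277.7,248.8),-24)]
th=-0.097; ax=np.array([np.cos(th),np.sin(th),0]);ay=np.array([-np.sin(th),np.cos(th),0])
O=[]
for a,b,y in R:
    c1,c2=cast('scene',a,.282),cast('top',b,.282)
    m=(c1+c2)/2; o=m+ax*.055-ay*y/1000; O.append(o[:2]); print(tri(a,b).round(4),c1.round(4),c2.round(4),o.round(4))
o=np.append(np.mean(O,0),0); print('origin',o.round(4))
from scipy.spatial.transform import Rotation as Ro
n=-.5*ax+np.array([0,0,.866]); up=.866*ax+np.array([0,0,.5])
for nm,y in(('power',72),('coffee',24),('steam',-24)):
    p=o-.052*ax+ay*y/1000+np.array([0,0,.275]); print(nm,'axis',p.round(4),'pad off',(p-.018*up+.01*n).round(4))
# project predicted corners
M=lambda x,y,z:o+ax*x/1000+ay*y/1000+np.array([0,0,z/1000])
for q in((-95.3,110,250),(-95.3,-110,250),(-139,80,60),(-8.7,110,300),(-8.7,-110,300)): print(q,proj('top',M(*q)).round(1),proj('scene',M(*q)).round(1))
X=-n # tool x along -normal
for Z in (ay,-ay):
    print('q',Ro.from_matrix(np.c_[X,np.cross(Z,X),Z]).as_quat().round(4))
from rig import readout
ob=readout.get_obs();print(ob['position'],Ro.from_quat(ob['tool_rot']).as_matrix().round(3))
E
```

```text
[0.5026 0.1621 0.2793] [0.5018 0.1629 0.282 ] [0.5021 0.1616 0.282 ] [0.5497 0.0853 0.282 ]
[0.4984 0.1146 0.2791] [0.4975 0.1156 0.282 ] [0.4977 0.1141 0.282 ] [0.55   0.0856 0.282 ]
[0.4936 0.0671 0.28  ] [0.4929 0.0679 0.282 ] [0.4934 0.067  0.282 ] [0.5502 0.086  0.282 ]
origin [0.55   0.0856 0.    ]
power axis [0.5052 0.1623 0.275 ] pad off [0.4847 0.1643 0.2747]
coffee axis [0.5005 0.1146 0.275 ] pad off [0.4801 0.1166 0.2747]
steam axis [0.4959 0.0668 0.275 ] pad off [0.4754 0.0688 0.2747]
(-95.3, 110, 250) [208.8 265.3] [295.  312.3]
(-95.3, -110, 250) [319.9 275.2] [375.2 251.1]
(-139, 80, 60) [235.7 292.4] [320.  348.3]
(-8.7, 110, 300) [209.1 217.3] [267.3 272. ]
(-8.7, -110, 300) [324.8 227.7] [349.9 212.4]
q [-0.5945  0.3828  0.3234  0.6288]
q [ 0.6288  0.3234 -0.3828  0.5945]
[0.26679729 0.56448008 0.22168962] [[-0.001 -0.904  0.428]
 [-0.002  0.428  0.904]
 [-1.     0.    -0.002]]
```

Call:
{"api": "play_rows", "payload": {
  "rows": "0 0 0 -40 0 0 1; 0 0 0 -40 0 0 1; 0 0 0 -40 0 0 1; 0 0 0 -40 0 0 1; 0 0 0 -40 0 0 1; 0 0 0 0 -31 -25 1; 0 0 0 0 -31 -25 1; 0 0 0 0 -31 -25 1",
  "squeeze": 10
}}

```text
time: 0.77
position: [0.3192, 0.4566, 0.423]
tool_rot: [-0.379, 0.597, 0.379, 0.597]
ft_force: [0.0, -0.0, -1.0]
grip_width: 0.0419
```

Call:
{"api": "play_rows", "payload": {
  "rows": "0 0 0 0 -31 -25 1; 0 0 0 0 -31 -25 1; 0 0 0 0 -31 -25 1; 0 0 0 0 -31 -25 1; 0 0 0 0 -31 -25 1; 0 0 0 0 -31 -25 1; 0 0 0 0 -31 -25 1; 0 0 0 0 -31 -25 1"
}}

```text
time: 1.43
position: [0.4579, 0.1688, 0.4223]
tool_rot: [-0.378, 0.598, 0.378, 0.597]
ft_force: [0.8, 0.9, 1.1]
grip_width: 0.0008
```

```bash
cat > go.py <<'E'
import sys,numpy as np
from rig import readout
from scipy.spatial.transform import Rotation as Ro
ob=readout.get_obs()
def to(p,q):
    R=Ro.from_quat(ob['tool_rot']);G=Ro.from_quat(q)
    rv=(R.inv()*G).as_rotvec()
    print('t',round(ob['time'],2),'pos',ob['position'].round(4) if hasattr(ob['position'],'round') else ob['position'],'F',np.round(ob['ft_force'],1),'w',round(float(ob['grip_width']),4),'q',np.round(ob['q'],2))
    d=np.array(p)-ob['position']
    print('turn',rv.round(3),np.degrees(np.linalg.norm(rv)).round(1),'shift mm goal axes',(G.inv().apply(d)*1000).round(1),'now axes',(R.inv().apply(d)*1000).round(1))
TILT=[-0.5945,0.3828,0.3234,0.6288]
E
python3 -c "
from go import *
to([.4447,.1682,.344],TILT)"
```

```text
t 1.43 pos [0.4579 0.1688 0.4223] F [0.8 0.9 1.1] w 0.0008 q [ 0.12  0.15  1.46  0.    1.54 -1.01]
turn [-0.337 -0.09  -0.519] 35.8 shift mm goal axes [61.2 50.5 -1.8] now axes [78.3 11.7 -6.1]
```

Call:
{"api": "play_rows", "payload": {
  "rows": "-0.0562 -0.015 -0.0865 0 0 0 1; -0.0562 -0.015 -0.0865 0 0 0 1; -0.0562 -0.015 -0.0865 0 0 0 1; -0.0562 -0.015 -0.0865 0 0 0 1; -0.0562 -0.015 -0.0865 0 0 0 1; -0.0562 -0.015 -0.0865 0 0 0 1; 0 0 0 0 0 0 1; 0 0 0 0 0 0 1"
}}

```text
time: 2.1
position: [0.4566, 0.1706, 0.422]
tool_rot: [-0.594, 0.384, 0.324, 0.628]
ft_force: [0.1, -0.6, -0.7]
grip_width: 0.0007
```

```bash
python3 -c "
from go import *
to([.4697,.1657,.3007],TILT)"
```

```text
t 2.1 pos [0.4566 0.1706 0.422 ] F [ 0.1 -0.6 -0.7] w 0.0007 q [ 0.23 -0.05  1.78 -0.2   0.92 -1.16]
turn [-0.    -0.001 -0.002] 0.1 shift mm goal axes [111.8  48.9  -3.6] now axes [111.9  48.7  -3.5]
```

Call:
{"api": "play_rows", "payload": {
  "rows": "0 0 0 0 25 -1.8 1; 0 0 0 0 24 -1.8 1; 0 0 0 28 0 0 1; 0 0 0 28 0 0 1; 0 0 0 28 0 0 1; 0 0 0 28 0 0 1; 0 0 0 0 0 0 1; 0 0 0 0 0 0 1"
}}

```text
time: 2.77
position: [0.4724, 0.1652, 0.2999]
tool_rot: [-0.594, 0.385, 0.324, 0.628]
ft_force: [-0.4, -0.3, -0.0]
grip_width: 0.0011
```

```bash
python3 -c "
from go import *
to([.4847,.1643,.2747],TILT)
from h import *
s=imaging.camera('scene');t=imaging.camera('top')
f=lambda im,x,y,w,h:cv2.resize(im[y:y+h,x:x+w],(400,300),interpolation=cv2.INTER_CUBIC)
cv2.imwrite('pics/c2.png',np.hstack([f(s,250,220,120,90),np.clip(f(t,190,205,136,102)*1.5,0,255)]))
print(proj('scene',ob['position']),proj('top',ob['position']))"
```

```text
t 2.77 pos [0.4724 0.1652 0.2999] F [-0.4 -0.3 -0. ] w 0.0011 q [ 0.21  0.12  1.97 -0.28  0.57 -1.06]
turn [-0.001 -0.002 -0.003] 0.2 shift mm goal axes [28.   1.9  0.3] now axes [28.   1.8  0.3]
[305.96490359 287.73156864] [224.45369336 259.00421412][ WARN:0@4.293] global loadsave.cpp:1063 imwrite_ Unsupported depth image for selected encoder is fallbacked to CV_8U.
```

View pics/c2.png

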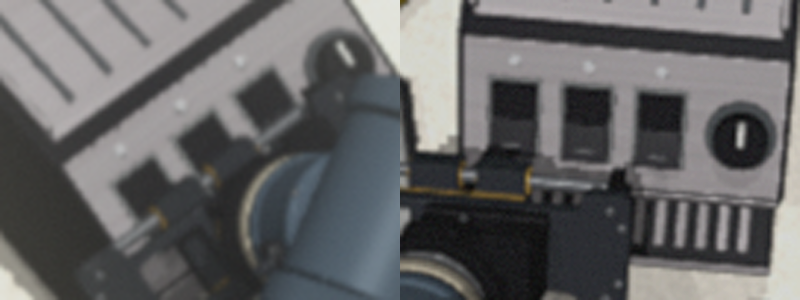

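The arm hides the fingertips, but all the rockers are still off and the measured pose agrees with the plan. I press in small steps while watching the force.

Call:
{"api": "play_rows", "payload": {
  "rows": "0 0 0 10 2 0 1; 0 0 0 10 0 0 1; 0 0 0 4 0 0 1; 0 0 0 0 0 0 1"
}}

```text
time: 3.2
position: [0.4817, 0.1648, 0.2802]
tool_rot: [-0.595, 0.382, 0.323, 0.629]
ft_force: [-0.1, 0.8, -0.3]
grip_width: 0.0007
```

Call:
{"api": "play_rows", "payload": {
  "rows": "0 0 0 2 0 0 1; 0 0 0 2 0 0 1; 0 0 0 2 0 0 1; 0 0 0 0 0 0 1"
}}

```text
time: 3.53
position: [0.4846, 0.1645, 0.2745]
tool_rot: [-0.595, 0.382, 0.323, 0.629]
ft_force: [-0.4, 0.4, 1.3]
grip_width: 0.0003
```

Call:
{"api": "play_rows", "payload": {
  "rows": "0 0 0 2 0 0 1; 0 0 0 1 0 0 1; 0 0 0 0 0 0 1"
}}

```text
time: 3.78
position: [0.4853, 0.1642, 0.271]
tool_rot: [-0.595, 0.383, 0.324, 0.628]
ft_force: [-1.5, 0.1, 1.2]
grip_width: 0.0003
```

Call:
{"api": "play_rows", "payload": {
  "rows": "0 0 0 1.5 0 0 1; 0 0 0 1.5 0 0 1; 0 0 0 0 0 0 1"
}}

```text
time: 4.03
position: [0.4871, 0.1639, 0.2684]
tool_rot: [-0.595, 0.383, 0.323, 0.628]
ft_force: [-0.9, 0.2, 0.9]
grip_width: 0.0006
```

Call:
{"api": "play_rows", "payload": {
  "rows": "0 0 0 1 0 0 1; 0 0 0 1 0 0 1; 0 0 0 0 0 0 1"
}}

```text
time: 4.28
position: [0.4881, 0.1638, 0.2672]
tool_rot: [-0.595, 0.383, 0.323, 0.629]
ft_force: [-2.3, 0.0, 1.9]
grip_width: 0.0005
```

Call:
{"api": "play_rows", "payload": {
  "rows": "0 0 0 1 0 0 1; 0 0 0 0 0 0 1"
}}

```text
time: 4.45
position: [0.4882, 0.1638, 0.2671]
tool_rot: [-0.595, 0.383, 0.323, 0.629]
ft_force: [-8.3, -1.1, 10.5]
grip_width: 0.0005
```

Call:
{"api": "play_rows", "payload": {
  "rows": "0 0 0 -20 0 0 1; 0 0 0 -20 0 0 1; 0 0 0 0 0 -24 1; 0 0 0 0 0 -24 1; 0 0 0 0 0 0 1; 0 0 0 0 0 0 1"
}}

```text
time: 4.95
position: [0.4649, 0.1171, 0.3015]
tool_rot: [-0.594, 0.383, 0.322, 0.63]
ft_force: [0.2, 0.2, -0.2]
grip_width: 0.0006
```

```bash
python3 -c "
from go import *
th=-.097
to(np.array([.4882,.1638,.2671])-.048*np.array([-np.sin(th),np.cos(th),0]),TILT)
from h import *
s=imaging.camera('scene');t=imaging.camera('top')
f=lambda im,x,y,w,h:cv2.resize(im[y:y+h,x:x+w],(400,300),interpolation=cv2.INTER_CUBIC)
cv2.imwrite('pics/c3.png',np.hstack([f(s,250,220,120,90),cv2.convertScaleAbs(f(t,190,205,136,102),alpha=1.5)]))"
```

```text
t 4.95 pos [0.4649 0.1171 0.3015] F [ 0.2  0.2 -0.2] w 0.0006 q [ 0.07  0.07  2.03 -0.17  0.53 -1.28]
turn [-0.002 -0.001  0.002] 0.2 shift mm goal axes [39.1  1.1  0.8] now axes [39.1  1.2  0.8]
```

View pics/c3.png

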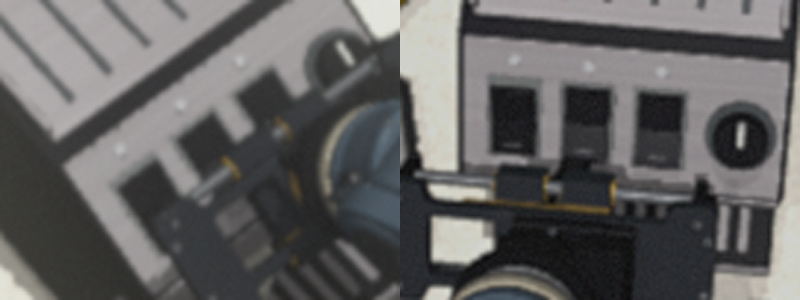

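The power rocker at (513,118) in the crop has changed: its lower half no longer stands out and catches the light. The coffee and steam rockers are still off. Next is coffee.

Call:
{"api": "play_rows", "payload": {
  "rows": "0 0 0 12 1 1 1; 0 0 0 12 0 0 1; 0 0 0 5 0 0 1; 0 0 0 2 0 0 1; 0 0 0 2 0 0 1; 0 0 0 2 0 0 1; 0 0 0 1 0 0 1; 0 0 0 0 0 0 1"
}}

```text
time: 5.72
position: [0.4813, 0.1175, 0.2693]
tool_rot: [-0.595, 0.383, 0.323, 0.629]
ft_force: [-0.3, 0.0, -0.4]
grip_width: 0.0004
```

Call:
{"api": "play_rows", "payload": {
  "rows": "0 0 0 1.5 0 0 1; 0 0 0 1.5 0 0 1; 0 0 0 0 0 0 1"
}}

```text
time: 5.97
position: [0.483, 0.1172, 0.2668]
tool_rot: [-0.595, 0.383, 0.323, 0.629]
ft_force: [-2.1, -0.4, -0.3]
grip_width: 0.0005
```

Call:
{"api": "play_rows", "payload": {
  "rows": "0 0 0 1 0 0 1; 0 0 0 0 0 0 1; 0 0 0 0 0 0 1"
}}

```text
time: 6.22
position: [0.4831, 0.1172, 0.2666]
tool_rot: [-0.595, 0.382, 0.323, 0.629]
ft_force: [-7.5, 0.5, 8.8]
grip_width: 0.0004
```

Both rockers reached a hard stop. Now I retreat and head for START.

Call:
{"api": "play_rows", "payload": {
  "rows": "0 0 0 -25 0 0 1; 0 0 0 -35 0 0 1; 0 0 0 -40 0 0 1; 0 0 0 -40 0 0 1; 0 0 0 0 0 0 1"
}}

```text
time: 6.63
position: [0.4151, 0.1247, 0.3953]
tool_rot: [-0.597, 0.377, 0.319, 0.632]
ft_force: [0.9, 0.8, -0.3]
grip_width: 0.0007
```

```bash
cat >> go.py <<'E'
a=np.radians(9);Z=np.array([np.cos(a),np.sin(a),0]);X=np.array([0,0,-1.])
UP=Ro.from_matrix(np.c_[X,np.cross(Z,X),Z]).as_quat()
E
python3 -c "
from go import *
to([.5385,.324,.25],UP)
from h import *
s=imaging.camera('scene');t=imaging.camera('top')
f=lambda im,x,y,w,h:cv2.resize(im[y:y+h,x:x+w],(400,300),interpolation=cv2.INTER_CUBIC)
cv2.imwrite('pics/c4.png',np.hstack([f(s,214,220,160,120),cv2.convertScaleAbs(f(t,140,205,160,120),alpha=1.5)]))"
```

```text
t 6.63 pos [0.4151 0.1247 0.3953] F [ 0.9  0.8 -0.3] w 0.0007 q [ 0.11 -0.14  1.94 -0.14  0.82 -1.3 ]
turn [1.283 0.358 0.457] 80.7 shift mm goal axes [145.3 177.5 153. ] now axes [178.4 -14.  209.7]
```

View pics/c4.png

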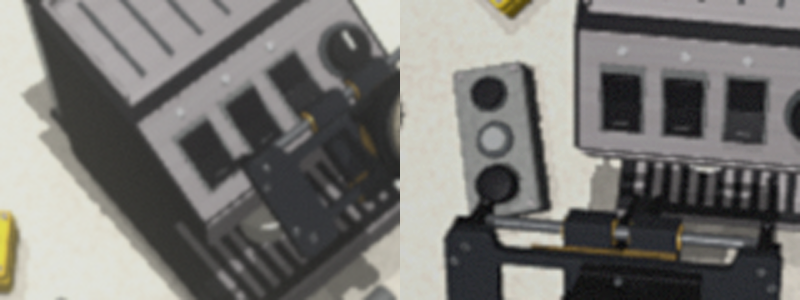

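The top crop shows power and coffee on and steam off. START is confirmed as the small cap at the far end of the station.

Call:
{"api": "play_rows", "payload": {
  "rows": "0.107 0.0298 0.0381 0 0 0 1; 0.107 0.0298 0.0381 0 0 0 1; 0.107 0.0298 0.0381 0 0 0 1; 0.107 0.0298 0.0381 0 0 0 1; 0.107 0.0298 0.0381 0 0 0 1; 0.107 0.0298 0.0381 0 0 0 1; 0.107 0.0298 0.0381 0 0 0 1; 0.107 0.0298 0.0381 0 0 0 1"
}}

```text
time: 7.4
position: [0.414, 0.124, 0.3849]
tool_rot: [-0.25, 0.637, 0.153, 0.713]
ft_force: [-0.2, -0.4, 0.3]
grip_width: 0.0004
```

Call:
{"api": "play_rows", "payload": {
  "rows": "0.107 0.0298 0.0381 0 0 0 1; 0.107 0.0298 0.0381 0 0 0 1; 0.107 0.0298 0.0381 0 0 0 1; 0.107 0.0298 0.0381 0 0 0 1; 0 0 0 0 0 0 1; 0 0 0 0 0 0 1"
}}

```text
time: 7.9
position: [0.4142, 0.1233, 0.3852]
tool_rot: [-0.055, 0.712, 0.055, 0.698]
ft_force: [-0.2, -0.2, 0.8]
grip_width: 0.0001
```

```bash
python3 -c "
from go import *
to([.5385,.324,.25],UP)"
```

```text
t 7.9 pos [0.4142 0.1233 0.3852] F [-0.2 -0.2  0.8] w 0.0001 q [ 0.03  0.09  1.63 -0.    1.45 -0.13]
turn [-0.001 -0.019 -0.001] 1.1 shift mm goal axes [135.2 178.8 154.2] now axes [132.3 178.8 156.6]
```

Call:
{"api": "play_rows", "payload": {
  "rows": "0 -0.019 0 0 0 0 1; 0 0 0 0 36 0 1; 0 0 0 0 36 0 1; 0 0 0 0 36 0 1; 0 0 0 0 36 0 1; 0 0 0 0 35 0 1; 0 0 0 0 0 39 1; 0 0 0 0 0 39 1"
}}

```text
time: 8.57
position: [0.4606, 0.3162, 0.3879]
tool_rot: [-0.058, 0.703, 0.059, 0.706]
ft_force: [0.6, 0.0, 0.9]
grip_width: 0.0001
```

Call:
{"api": "play_rows", "payload": {
  "rows": "0 0 0 0 0 38 1; 0 0 0 0 0 38 1; 0 0 0 34 0 0 1; 0 0 0 34 0 0 1; 0 0 0 34 0 0 1; 0 0 0 34 0 0 1; 0 0 0 0 0 0 1; 0 0 0 0 0 0 1"
}}

```text
time: 9.23
position: [0.5368, 0.3247, 0.2501]
tool_rot: [-0.055, 0.705, 0.055, 0.704]
ft_force: [0.7, 0.1, 0.8]
grip_width: 0.0008
```

```bash
python3 -c "
from go import *
to([.5385,.324,.1],UP)"
```

```text
t 9.23 pos [0.5368 0.3247 0.2501] F [0.7 0.1 0.8] w 0.0008 q [0.37 0.5  1.39 0.   1.25 0.21]
turn [-0.    -0.001 -0.   ] 0.1 shift mm goal axes [150.1  -1.    1.6] now axes [150.1  -1.    1.8]
```

```bash
python3 -c "
from h import *
s=imaging.camera('scene');t=imaging.camera('top')
cv2.imwrite('pics/c5.png',cv2.resize(np.hstack([s[100:440,100:500],t[100:440,100:500]]),(800,340)))"
```

```text
(no output)
```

View pics/c5.png

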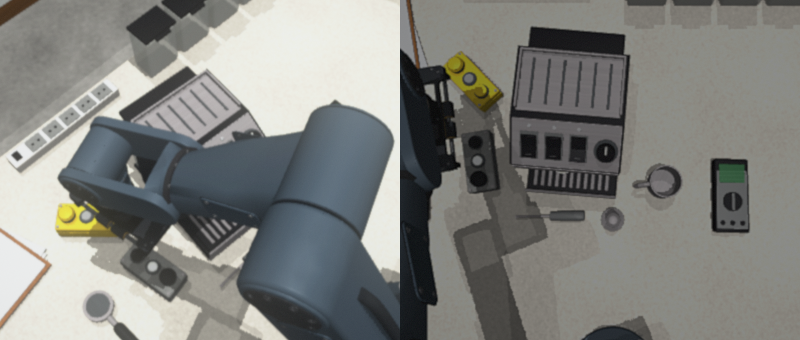

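The forearm runs on the station's side with lateral clearance to the machine, and the path down is free. The station stands where it was.

Call:
{"api": "play_rows", "payload": {
  "rows": "0 0 0 30 -1 1.6 1; 0 0 0 30 0 0 1; 0 0 0 30 0 0 1; 0 0 0 30 0 0 1; 0 0 0 25 0 0 1; 0 0 0 0 0 0 1; 0 0 0 0 0 0 1"
}}

```text
time: 9.92
position: [0.5416, 0.3249, 0.1081]
tool_rot: [-0.054, 0.703, 0.056, 0.707]
ft_force: [0.6, -0.3, 0.2]
grip_width: 0.0007
```

```bash
python3 -c "
from go import *
to([.5385,.324,.07],UP)
from h import *
s=imaging.camera('scene');t=imaging.camera('top')
f=lambda im,x,y,w,h:cv2.resize(im[y:y+h,x:x+w],(400,300),interpolation=cv2.INTER_CUBIC)
cv2.imwrite('pics/c6.png',np.hstack([f(s,194,320,100,75),cv2.convertScaleAbs(f(t,130,220,100,75),alpha=1.5)]))"
```

```text
t 9.92 pos [0.5416 0.3249 0.1081] F [ 0.6 -0.3  0.2] w 0.0007 q [0.36 0.67 1.51 0.   0.95 0.21]
turn [-0.001  0.005 -0.002] 0.3 shift mm goal axes [38.1 -0.4 -3.2] now axes [38.1 -0.5 -3.4]
```

View pics/c6.png

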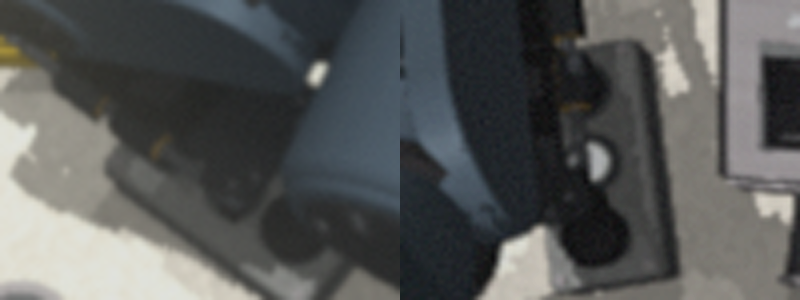

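The view shows the hand above START with the cap partly hidden; the lamp and STOP are clear below and the station is in place. I press in steps.

Call:
{"api": "play_rows", "payload": {
  "rows": "0 0 0 15 0 -3 1; 0 0 0 14 0 0 1; 0 0 0 5 0 0 1; 0 0 0 2 0 0 1; 0 0 0 0 0 0 1; 0 0 0 0 0 0 1"
}}

```text
time: 10.52
position: [0.5388, 0.3245, 0.0721]
tool_rot: [-0.054, 0.703, 0.056, 0.707]
ft_force: [0.2, -0.6, 0.2]
grip_width: 0.0005
```

Call:
{"api": "play_rows", "payload": {
  "rows": "0 0 0 2 0 0 1; 0 0 0 2 0 0 1; 0 0 0 0 0 0 1"
}}

```text
time: 10.77
position: [0.5389, 0.3245, 0.0674]
tool_rot: [-0.054, 0.703, 0.056, 0.707]
ft_force: [1.4, 1.1, 3.1]
grip_width: 0.0002
```

Call:
{"api": "play_rows", "payload": {
  "rows": "0 0 0 1.5 0 0 1; 0 0 0 0 0 0 1; 0 0 0 0 0 0 1"
}}

```text
time: 11.02
position: [0.5389, 0.3245, 0.0659]
tool_rot: [-0.054, 0.703, 0.056, 0.707]
ft_force: [1.4, 0.9, 3.3]
grip_width: 0.0006
```

Call:
{"api": "play_rows", "payload": {
  "rows": "0 0 0 1 0 0 1; 0 0 0 0.5 0 0 1; 0 0 0 0 0 0 1; 0 0 0 0 0 0 1"
}}

```text
time: 11.35
position: [0.539, 0.3245, 0.0653]
tool_rot: [-0.054, 0.703, 0.056, 0.707]
ft_force: [1.1, -0.2, 10.4]
grip_width: 0.0005
```

START bottomed at z 65.3 mm with 10 N, above the 5 N needed for fully in. Now I retreat clear.

Call:
{"api": "play_rows", "payload": {
  "rows": "0 0 0 0 0 0 1; 0 0 0 -15 0 0 1; 0 0 0 -40 0 0 1; 0 0 0 -40 0 0 1; 0 0 0 -40 0 0 1; 0 0 0 -40 0 0 1; 0 0 0 -40 0 0 1; 0 0 0 -40 0 0 1"
}}

```text
time: 12.02
position: [0.5353, 0.3229, 0.3192]
tool_rot: [-0.055, 0.706, 0.055, 0.704]
ft_force: [0.8, 0.4, -0.0]
grip_width: 0.0007
```

Call:
{"api": "play_rows", "payload": {
  "rows": "0 0 0 0 35 -20 1; 0 0 0 0 35 -20 1; 0 0 0 0 35 -20 1; 0 0 0 0 35 -20 1; 0 0 0 0 35 -20 1; 0 0 0 0 35 -20 1; 0 0 0 0 0 0 1; 0 0 0 0 0 0 1"
}}

```text
time: 12.68
position: [0.3833, 0.5132, 0.317]
tool_rot: [-0.057, 0.705, 0.056, 0.705]
ft_force: [0.3, -0.4, -1.0]
grip_width: 0.0003
```

```bash
python3 -c "
from go import *
to([.5385,.324,.3],UP)
from h import *
s=imaging.camera('scene');t=imaging.camera('top')
f=lambda im,x,y,w,h:cv2.resize(im[y:y+h,x:x+w],(400,300),interpolation=cv2.INTER_CUBIC)
cv2.imwrite('pics/c7.png',np.vstack([np.hstack([f(s,120,180,400,300),cv2.convertScaleAbs(f(t,90,120,400,300),alpha=1.5)]),np.hstack([cv2.convertScaleAbs(f(t,200,205,136,102),alpha=1.5),cv2.convertScaleAbs(f(t,140,230,80,60),alpha=1.5)])]))
a=cv2.imread('pics/top0.png',0)[130:340,200:470];b=cv2.cvtColor(t,6)[130:340,200:470]
d=cv2.absdiff(a,b)>30; print(d.sum())"
```

```text
t 12.68 pos [0.3833 0.5132 0.317 ] F [ 0.3 -0.4 -1. ] w 0.0003 q [ 0.76  0.47  1.27 -0.    1.41  0.6 ]
turn [ 0.003 -0.     0.002] 0.2 shift mm goal axes [  17.  -211.1  123.7] now axes [  17.3 -211.4  123.2]
39
```

View pics/c7.png

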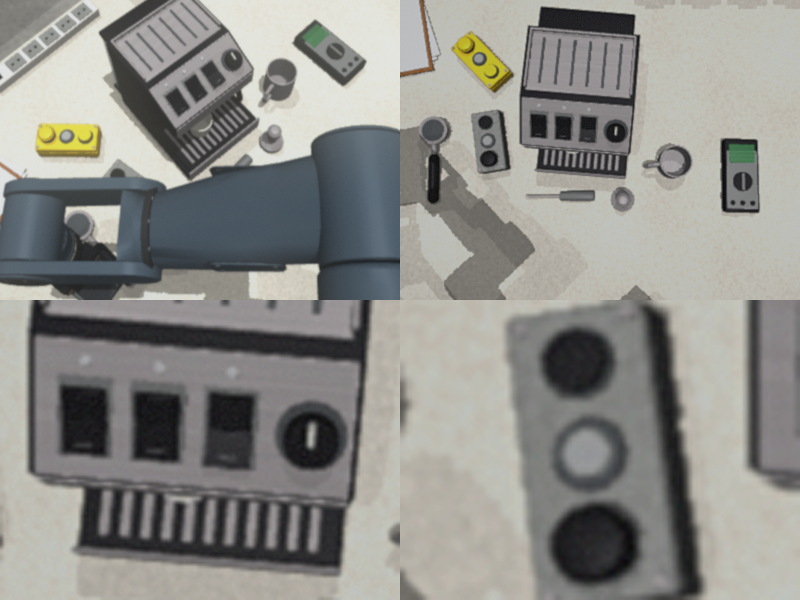

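The picture shows power and coffee on and steam off. The station is at the same pixels as at the start: START (178,62) and STOP (195,243) in the crop. The other things have not moved and the hand is clear, so I hand in.

```bash
python3 -c "
from rig import robot
print(robot.hand_in())"
```

```text
the job is handed in; nothing more can be done
None
```

The espresso machine is on its electrical test and the job is handed in; no verdict was reported. With the fingers shut, I pressed the power rocker, then the coffee rocker, square to the panel until each met its hard stop, at about 13 N and 12 N. I then pressed START to its stop, with the fingertips at z = 65.3 mm and about 10 N, and let it come back.

**Last checks:** The final pictures show power and coffee on, steam off, and the station at its starting pixels. The things on the bench are unmoved as far as the overhead view shows. The hand is clear, about 0.3 m above the bench, and the force reading is near zero. The run took about 13 s of the 45 s allowed.

**Limits of the checks:** The rockers met their stops about 2 mm deeper than I had worked out, which matches the calibration tolerance. The arm hid the fingertips during each press, so I judged the presses by force and position. I could not measure START's return to within 1 mm from the pictures.

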